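# Sift the mixing nuts out of the glass pebbles

### The arm

A 7-joint arm with a two-finger parallel gripper is mounted at the origin on the work surface. World frame = base frame: x ahead of the robot, y to its left, z up, the work surface at z = 0. Lengths are in m, angles in degrees, forces in N, time in s.
With the tool pointing down it reaches from about 0.425 to 0.875 m from the base axis. Payload 4.7 kg.
Tool frame: the origin (TCP) lies midway between the tips of the shut fingers; the grasp point (between the pads) lies 19 mm behind it (env.grip_depth is the distance from the TCP to the grasp point, in m); z points along the fingers, y is the line along which they close (so a half turn about z gives the same grasp; the last joint's range is limited). The gripper opens to 87 mm and grips with 3 to 60 N. Pads are 19 mm wide; open, the fingers measure 117 mm over their backs; the gripper's body (75 mm by 190 mm) begins 51 mm behind the grasp point.
Start: joints at [71.912, 18.392, -4.016, 83.108, 1.295, 78.541, -3.26], TCP at [0.21, -0.615, 0.223] pointing down, gripper open.
Joint ranges: [-163.93, 163.93], [-17.29, 119.83], [-79.2, 71.16], [3.27, 140.29], [-89.18, 269.18], [5.43, 117.66], [-154.24, 154.24]. Speed limits (degrees/s): [147.25, 147.25, 180, 180, 180, 180, 180].

### API

Orientations are given as [roll, pitch, yaw] about the fixed x, y, z axes, in that order (R = Rz(yaw) Ry(pitch) Rx(roll)).
In Python, from cell import get_obs, optics, env, nets gives the robot as it stands.
- The arm moves only by the shell command python3 -m creep 'ROWS' [FORCE]. ROWS is JSON, a list of rows, each an object of numbers: "wx", "wy", "wz": the turn, a rotation vector about the tool's x, y, z in degrees; "tx", "ty", "tz": the shift along the tool's x, y, z in mm; "gripper": the opening, from -1 (shut) to 1 (fully open). A call has 1 to 5 rows; each row is the pose to reach, as a shift and turn from the pose commanded when the call began, along the tool's axes at that moment; what a row does not reach only later rows make up. A row lasts 1/12 s, in which the tool goes at most 41.7 mm and 7.16 degrees, less where a joint would pass 70% of its speed; a pose out of reach is approached as far as the arm can. A call with a gripper value outside its range is refused whole. The fingers move at their own pace and stop on an object; FORCE is the grip in N (left out, the last holds). Time passes only in rows, so rows that repeat a pose let the fingers close. It gives the time, the measured TCP pose, the force, the opening and the grip force at its end, in the units of the state.
- get_obs(): the state, without advancing time (a new reading comes with each control period).
- optics.read_camera(name): name is "scene" or "top"; returns (picture, depth): 384x512x3 uint8, red, green, blue; 384x512 float32, m along the optical axis (not along the pixel's ray), 0 where there is no reading.
- optics.camera_info(name): a dict with "fovy" (degrees; the focal length in pixels is half the picture's height over the tangent of half this angle, whatever the lens; pixels are square), "cx", "cy" (the principal point, pixels), "k1" (the pictures are not rectified: a ray, as slopes to the right and down, at radius r is drawn at 1 + k1 r^2 times it, then the intrinsics apply), "R" (3x3) and "t" (3): a world point X has camera coordinates R X + t. Camera axes: x right, y down, z forward; pixel columns grow to the right and rows downward; lengths in m; the calibration is good to about 2 mm. A picture is of the moment at which its call begins. camera_info takes no time and is no camera call.
- env.sign_off(): hands the job in; it is judged then, once.
Trained networks look in the newest picture that a camera, given by its name, has taken for a name from the list of things; names that differ only in an ending like _2 or _b are one class to them, and where a whole thing is asked for, a point or a joint stands for the part that bears it (a point fixed in the world has none). Each returns a list of dicts, best first, with "confidence" (0 to 1); they miss things now and then, are a little off and sometimes report something else, mostly with a low value. They report only what shows in the picture. A call takes as long as a camera call. They do not tell look-alikes from the thing itself.
- nets.look_for(query, camera): "point" ([x, y, z] in m, in world coordinates, good to about 4 mm: the middle of the surface that is visible of it).
- nets.place_of(query, camera): "point" ([x, y, z] in m, in world coordinates, good to about 4 mm: a listed point, or the origin of a listed thing).
The state is a dict: "time_s": time; "qpos": joint angles; "joint_velocities": joint speeds; "effort": joint torques, N m; "tool_pos": TCP position; "tool_rot": TCP orientation; "force": force on the tool from outside, world axes, zero at the start; "wrist_torque": the same for the moment, N m; "grip_width": finger opening in m; "grasp_force": force on a finger pad.
Only numpy, scipy, OpenCV 4.12 (cv2) and the standard library are available. Lean on these libraries where they do the work, as an engineer would, in place of code of your own. Each camera call takes 0.05 s, during which the arm holds its last target. There are 200 camera calls.

### The job

The brass mixing nuts and the glass pebbles were rinsed together and lie mixed in the sieve on the metal tray. Take the sieve by its handle, carry it level to the navy tub without losing anything and shake it side to side over the tub until all five nuts have dropped through while the three pebbles stay in; then tip the pebbles into the white bowl and lay the empty sieve back flat on the metal tray. Do not touch the nuts and pebbles with the gripper, and leave the paint cups, brush tin, scissors and paint bottle where they are.

Things in the scene. Friction and masses are not known exactly. Their poses are not given: they have to be found in the camera images.
- sieve: loose stainless sifting scoop, 0.24 kg empty. Origin: centre of the underside of its square pan; x forward to the pouring lip, -x along the handle, y to its left, z up. Pan 120 x 120 mm inside, floor 5 mm thick with large square holes; upright walls 3 mm thick, 40 mm high at left, right and rear; plain sloping lip at the front
- sieve_floor (a point): middle of the top of the pan's floor (z = 5 mm in the sieve's frame). 28 mm square holes in staggered columns: at y = 0 centred at x = -40, 0, 40 mm; at y = +-37 mm centred at x = -20, 20 mm. Nuts start on the metal between holes and drop only when they slide over one: shaking hard along y carries them across holes, easier still with the pan rolled about 12 degrees to one side, then the other
- sieve_grip (a point): point to grip on the black handle, at x = -100, y = 0, z = 36 mm in the sieve's frame. Handle: straight bar along x, 18 mm wide (y), 24 mm high (z), from x = -188 to -78 mm; the pan's rear wall is at x = -63 mm. The loaded centre of mass lies some 65 mm forward of this point: grip with 50 to 80 N, or the pan droops
- sieve_lip (a point): middle of the front pouring edge, at x = 101, y = 0, z = 24 mm in the sieve's frame; 126 mm wide. The lip rises at 25 degrees from the pan's floor at x = 60 mm, between 24 mm side cheeks; pebbles slide out over it once the pan is pitched nose-down 50 to 60 degrees
- tray: fixed shiny metal tray on which the sieve rests, 330 (x) x 200 (y) mm, floor 3 mm thick, rim 12 mm high. Origin: centre of its underside, on the table; the sieve starts with its origin near x = 40 mm, z = 3 mm in the tray's frame
- tub: fixed open navy plastic tub for the nuts, 220 (x) x 240 (y) x 70 mm high, walls and floor 4 mm, lip round the rim 8 mm wider. Origin: centre of its underside
- bowl: fixed white bowl for the pebbles, rim 180 mm across and 65 mm high, 81 mm across at the foot. Origin: centre of its underside. Tub and bowl may stand on either side of the tray
- nut1: loose brass hex nut (used as a mixing nut in paint bottles), 17 mm across flats, 19.6 mm across corners, 8 mm thick, 11 g, smooth (friction about 0.35: starts to slide at about 3.4 m/s2 sideways or 19 degrees of tilt); lies flat in the sieve at the start, on the metal between holes. Origin at its centre
- nut2: loose brass hex nut (used as a mixing nut in paint bottles), 17 mm across flats, 19.6 mm across corners, 8 mm thick, 11 g, smooth (friction about 0.35: starts to slide at about 3.4 m/s2 sideways or 19 degrees of tilt); lies flat in the sieve at the start, on the metal between holes. Origin at its centre
- nut3: loose brass hex nut (used as a mixing nut in paint bottles), 17 mm across flats, 19.6 mm across corners, 8 mm thick, 11 g, smooth (friction about 0.35: starts to slide at about 3.4 m/s2 sideways or 19 degrees of tilt); lies flat in the sieve at the start, on the metal between holes. Origin at its centre
- nut4: loose brass hex nut (used as a mixing nut in paint bottles), 17 mm across flats, 19.6 mm across corners, 8 mm thick, 11 g, smooth (friction about 0.35: starts to slide at about 3.4 m/s2 sideways or 19 degrees of tilt); lies flat in the sieve at the start, on the metal between holes. Origin at its centre
- nut5: loose brass hex nut (used as a mixing nut in paint bottles), 17 mm across flats, 19.6 mm across corners, 8 mm thick, 11 g, smooth (friction about 0.35: starts to slide at about 3.4 m/s2 sideways or 19 degrees of tilt); lies flat in the sieve at the start, on the metal between holes. Origin at its centre
- pebble1: loose smooth flattened glass pebble, blue or green, 34 mm across, 13 mm thick, 20 g, friction about 0.35; too big for the holes; in the sieve at the start. Origin at its centre
- pebble2: loose smooth flattened glass pebble, blue or green, 34 mm across, 13 mm thick, 20 g, friction about 0.35; too big for the holes; in the sieve at the start. Origin at its centre
- pebble3: loose smooth flattened glass pebble, blue or green, 34 mm across, 13 mm thick, 20 g, friction about 0.35; too big for the holes; in the sieve at the start. Origin at its centre
- green_cup: clear plastic cup of green paint with a stirring stick, 76 mm across, 95 mm high (stick 170 mm); leave alone. Origin: centre of its underside
- red_cup: the same with red paint; leave alone
- brush_tin: tin can with brushes, 76 mm across, 105 mm high, brushes up to 200 mm; leave alone. Origin: centre of its underside
- scissors: scissors with orange handles lying flat, 190 mm long, 10 mm high; leave alone. Origin: at their pivot, on the table
- paint_bottle: yellow paint bottle, 56 mm across, 150 mm high; leave alone. Origin: centre of its underside
Mind the look-alikes: they are no part of the job. There is more than one size of the bowl; the one meant has the size given above.

How it is judged (in metres and radians):
On the way, in this order (a step that is already met when the one before it is completed fails the run):
1. the sieve is lifted well off the tray, roughly level (within 17 degrees), with all five nuts and three pebbles still in it (z of sieve in the frame of tray above 0.05 m and angle between sieve's own z axis and vertical below 0.3 rad and distance between each of nut1, nut2, nut3, nut4, nut5, pebble1, pebble2, pebble3 and sieve_floor below 0.1 m and z of each of nut1, nut2, nut3, nut4, nut5, pebble1, pebble2, pebble3 in the frame of sieve above 0 m), for 0.1 s.
2. all five nuts have been sifted into the tub while the sieve is held over it, roughly level (within 28 degrees), with all three pebbles still in it (horizontal distance between sieve and tub below 0.15 m and height (world z) of sieve above 0.05 m and angle between sieve's own z axis and vertical below 0.49 rad and x of nut1 in the frame of tub between -0.108 and 0.108 m and x of nut2 in the frame of tub between -0.108 and 0.108 m and x of nut3 in the frame of tub between -0.108 and 0.108 m and x of nut4 in the frame of tub between -0.108 and 0.108 m and x of nut5 in the frame of tub between -0.108 and 0.108 m and y of nut1 in the frame of tub between -0.118 and 0.118 m and y of nut2 in the frame of tub between -0.118 and 0.118 m and y of nut3 in the frame of tub between -0.118 and 0.118 m and y of nut4 in the frame of tub between -0.118 and 0.118 m and y of nut5 in the frame of tub between -0.118 and 0.118 m and z of nut1 in the frame of tub between 0 and 0.065 m and z of nut2 in the frame of tub between 0 and 0.065 m and z of nut3 in the frame of tub between 0 and 0.065 m and z of nut4 in the frame of tub between 0 and 0.065 m and z of nut5 in the frame of tub between 0 and 0.065 m and distance between each of pebble1, pebble2, pebble3 and sieve_floor below 0.1 m and z of each of pebble1, pebble2, pebble3 in the frame of sieve above 0 m), for 0.2 s.
3. all three pebbles have been tipped into the bowl (horizontal distance between each of pebble1, pebble2, pebble3 and bowl below 0.086 m and z of each of pebble1, pebble2, pebble3 in the frame of bowl below 0.065 m), for 0.2 s.
At the end, for the whole second after the job is handed in: All five nuts lie in the tub, all three pebbles in the bowl, and the sieve lies flat (within 3.5 degrees) on the floor of the metal tray, pan up, its pan's middle within 130 mm of the tray's; everything is at rest (all of step 3 and x of nut1 in the frame of tub between -0.108 and 0.108 m and x of nut2 in the frame of tub between -0.108 and 0.108 m and x of nut3 in the frame of tub between -0.108 and 0.108 m and x of nut4 in the frame of tub between -0.108 and 0.108 m and x of nut5 in the frame of tub between -0.108 and 0.108 m and y of nut1 in the frame of tub between -0.118 and 0.118 m and y of nut2 in the frame of tub between -0.118 and 0.118 m and y of nut3 in the frame of tub between -0.118 and 0.118 m and y of nut4 in the frame of tub between -0.118 and 0.118 m and y of nut5 in the frame of tub between -0.118 and 0.118 m and z of nut1 in the frame of tub between 0 and 0.065 m and z of nut2 in the frame of tub between 0 and 0.065 m and z of nut3 in the frame of tub between 0 and 0.065 m and z of nut4 in the frame of tub between 0 and 0.065 m and z of nut5 in the frame of tub between 0 and 0.065 m and angle between sieve's own z axis and vertical below 0.06 rad and z of sieve in the frame of tray between -0.002 and 0.008 m and horizontal distance between sieve and tray below 0.13 m and linear speed of each of sieve, nut1, nut2, nut3, nut4, nut5, pebble1, pebble2, pebble3 below 0.03 m/s); the robot touches nothing.
It fails at once if the gripper touches a nut or a pebble (over 0.5 N) (contact force between any of nut1, nut2, nut3, nut4, nut5, pebble1, pebble2, pebble3 and the fingers above 0.5 N or contact force between any of nut1, nut2, nut3, nut4, nut5, pebble1, pebble2, pebble3 and the arm above 0.5 N).
It fails at once if a paint cup, the brush tin, the scissors or the paint bottle disturbed (moved over 30 mm or tipped over 17 degrees) (distance of any of green_cup, red_cup, brush_tin, scissors, paint_bottle from where it was at the start of the episode above 0.03 m or angle between any of green_cup, red_cup, brush_tin, scissors, paint_bottle's own z axis and vertical above 0.3 rad).
It also fails if it takes over 72 s, if anything falls off the work surface, if the arm or the gripper's body presses on something with over 40 N, if the wrist force passes 120 N, or if a joint passes its speed limit or range.

## Working session

There is one attempt and no reset: what is moved stays moved. The work goes in short steps, Python scripts to look and compute and a shell command to move; the robot and the scene stay as the last step left them, time stands still between calls to the robot, and variables do not carry over. Pictures are saved under pics/ and viewed, at most 12 in all, crops included, and the job is handed in when it is done.

```bash
mkdir -p pics; ls
python3 - <<'E'
from cell import get_obs, optics, env, nets
import cv2,numpy as np
ims=[]
for c in ("scene","top"):
    im,d=optics.read_camera(c); ims.append(im); np.save(f"pics/d_{c}.npy",d)
    cv2.imwrite(f"pics/{c}0.png",im[:,:,::-1])
    for q in ("sieve","sieve_grip","sieve_lip","sieve_floor","tray","tub","bowl","nut1","pebble1","green_cup","red_cup","brush_tin","scissors","paint_bottle"):
        print(c,q,[(np.round(r["point"],3).tolist(),round(r["confidence"],2)) for r in nets.place_of(q,c)])
print(get_obs())
E
```

```text
pics
scene sieve [([0.746, 0.247, -0.0], 0.64), ([0.539, 0.0, 0.004], 0.58)]
scene sieve_grip [([0.44, -0.009, 0.041], 0.74)]
scene sieve_lip [([0.638, 0.008, 0.03], 0.73)]
scene sieve_floor [([0.538, -0.005, 0.013], 0.83), ([0.743, -0.237, -0.003], 0.26)]
scene tray [([0.772, -0.027, 0.002], 0.59), ([0.498, 0.002, 0.002], 0.57), ([0.535, 0.001, 0.002], 0.28)]
scene tub [([0.515, 0.361, -0.0], 0.85)]
scene bowl [([0.297, -0.383, 0.004], 0.93), ([0.52, -0.407, 0.004], 0.89), ([0.738, -0.388, -0.003], 0.7)]
scene nut1 [([0.538, -0.002, 0.009], 0.72), ([0.515, -0.001, 0.009], 0.58)]
scene pebble1 [([0.503, -0.044, 0.019], 0.49), ([0.496, 0.037, 0.015], 0.49), ([0.574, 0.042, 0.018], 0.43)]
scene green_cup [([0.742, -0.236, -0.005], 0.65)]
scene red_cup [([0.748, 0.248, -0.001], 0.63), ([0.501, 0.001, 0.003], 0.63)]
scene brush_tin [([0.77, -0.027, 0.003], 0.87), ([0.537, 0.001, 0.002], 0.47)]
scene scissors [([0.432, -0.627, 0.001], 0.94), ([0.519, -0.405, 0.002], 0.38)]
scene paint_bottle [([0.483, 0.608, -0.003], 0.8)]
top sieve [([0.542, 0.002, 0.006], 0.83), ([0.501, 0.006, 0.0], 0.
[... 778 characters left out ...]
s': 1.5, 'qpos': array([71.91313155, 18.39452842, -4.01703443, 83.10654452,  1.29436162,
       78.53876714, -3.26094559]), 'joint_velocities': array([ 0.01242761,  0.04182061, -0.02778956, -0.04771153, -0.00822841,
        0.05875844,  0.05854958]), 'effort': array([ 7.74349410e-04, -4.91096485e+01, -4.02721474e-01, -3.12767637e+01,
       -6.36675954e-02,  3.37500335e-02,  2.82432876e-05]), 'tool_pos': array([ 0.21048978, -0.61501813,  0.22256594]), 'tool_rot': array([1.79994744e+02, 1.59973852e-03, 1.88954566e+01]), 'force': array([-0.81889982,  0.12692667,  0.25358801]), 'wrist_torque': array([-0.01580542,  0.08880546,  0.03448658]), 'grasp_force': 0.0, 'grip_width': 0.08732931273658726}
```

View pics/scene0.png

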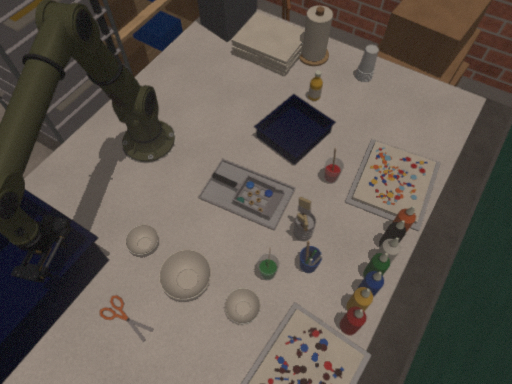

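View pics/top0.png

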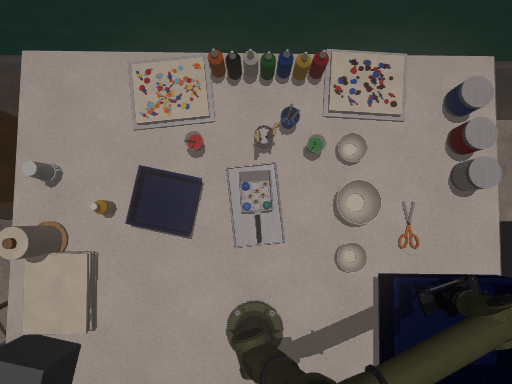

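The scene picture (185,275) and top picture (358,203) show a large white bowl. There are two smaller bowls at top (350,149) and (350,257). The sieve is on the tray at top (256,200), and the tub is at (165,202). I expect the large bowl to be the 180 mm one, so next I'll measure rims and yaws and view an enlarged crop.

```bash
cat > h.py <<'E'
from cell import get_obs, optics, env, nets
import cv2,numpy as np
from scipy.spatial.transform import Rotation as Rn
def cloud(c,d):
    I=optics.camera_info(c);f=192/np.tan(np.radians(I["fovy"]/2))
    v,u=np.mgrid[:384,:512]
    K=np.array([[f,0,I["cx"]],[0,f,I["cy"]],[0,0,1.]])
    p=cv2.undistortPoints(np.stack([u,v],-1).reshape(-1,1,2).astype(float),K,np.array([I["k1"],0,0,0.])).reshape(384,512,2)
    P=np.dstack([p[...,0]*d,p[...,1]*d,d])
    return (P-np.array(I["t"]))@np.array(I["R"])
E
python3 - <<'E'
from h import *
d=np.load("pics/d_top.npy");P=cloud("top",d);im=cv2.imread("pics/top0.png")
for b in ([.737,-.389],[.298,-.379],[.518,-.408]):
    m=(np.hypot(P[...,0]-b[0],P[...,1]-b[1])<.11)&(P[...,2]>.02)&(P[...,2]<.1)&(d>0)
    q=P[m]; z=np.percentile(q[:,2],98); r=q[q[:,2]>z-.012]
    (cx,cy),R=cv2.minEnclosingCircle(r[:,:2].astype(np.float32)); print("bowl",b,"rim z",z.round(3),"dia",round(2*R,3),"c",round(cx,3),round(cy,3))
def rect(c,h,lo,hi,n):
    m=(abs(P[...,0]-c[0])<h)&(abs(P[...,1]-c[1])<h)&(P[...,2]>lo)&(P[...,2]<hi)&(d>0)
    print(n,m.sum(),cv2.minAreaRect(P[m][:,:2].astype(np.float32)))
rect([.517,.36],.17,.05,.09,"tub rim")
rect([.5,0],.2,.006,.08,"tray rim")
rect([.42,-.006],.06,.038,.07,"handle")
m=(abs(P[...,0]-.41)<.06)&(abs(P[...,1]+.006)<.05)&(P[...,2]>.036)
q=P[m];l=cv2.fitLine(q[:,:2].astype(np.float32),2,0,.01,.01).ravel();print(l,np.degrees(np.arctan2(l[1],l[0])),q.min(0),q.max(0))
rect([.52,0],.12,.032,.07,"sieve")
a=cv2.resize(im[130:280,215:395],(720,600),interpolation=3);cv2.imwrite("pics/crop1.png",a)
for n in range(1):
    for c in("top","scene"):print([(np.round(r["point"],3).tolist(),round(r["confidence"],2)) for r in nets.look_for("nut1",c)])
E
```

```text
bowl [0.737, -0.389] rim z 0.047 dia 0.121 c 0.735 -0.386
bowl [0.298, -0.379] rim z 0.047 dia 0.121 c 0.295 -0.381
bowl [0.518, -0.408] rim z 0.067 dia 0.18 c 0.515 -0.406
tub rim 844 ((0.5084624886512756, 0.36316347122192383), (0.257039338350296, 0.2365478277206421), 78.92864227294922)
tray rim 1841 ((0.5025366544723511, 0.0011659711599349976), (0.3930237293243408, 0.3968130052089691), 0.6139983534812927)
handle 170 ((0.4343903660774231, -0.019473887979984283), (0.1292022168636322, 0.09050260484218597), 27.42974090576172)
[ 9.8257291e-01  1.8587753e-01  4.3698442e-01 -3.5601223e-04] 10.712299 [ 0.35280133 -0.02240943  0.03698582] [0.46773409 0.00659722 1.48918866]
sieve 236 ((0.5165323615074158, -0.001179032027721405), (0.2342153936624527, 0.12838144600391388), 4.464846134185791)
[]
[([0.506, -0.4, 0.027], 0.38)]
```

View pics/crop1.png

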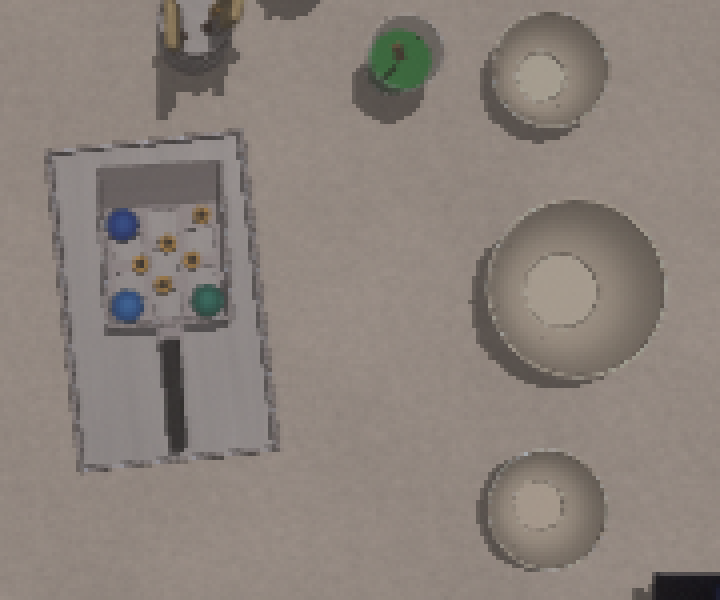

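The middle bowl at (0.516,-0.407), 180 mm across and 67 mm high, is the one meant. The other two measure 121 mm. In the crop the sieve's handle is at (173,395) and points at the robot. The five nuts and three pebbles are in the pan. Before grasping anything, I'll test with the empty gripper whether the arm can reach the pouring pose near the bowl.

```bash
python3 -m creep '[{"tx":120,"ty":-67,"tz":-25,"wz":7},{"tx":120,"ty":-67,"tz":-25,"wz":7},{"tx":120,"ty":-67,"tz":-25,"wz":7},{"tx":120,"ty":-67,"tz":-25,"wz":7}]'
python3 -m creep '[{"tx":125,"ty":-52,"tz":-25,"wz":8},{"tx":125,"ty":-52,"tz":-25,"wz":8},{"tx":125,"ty":-52,"tz":-25,"wz":8},{"tx":125,"ty":-52,"tz":-25,"wz":8}]'
python3 -m creep '[{"wy":-7},{"wy":-14},{"wy":-21},{"wy":-28},{"wy":-35}]'
python3 -m creep '[{"wy":-7},{"wy":-14},{"wy":-20},{"wy":-20},{"wy":-20}]'
python3 -c "
from h import *
o=get_obs();print(o['qpos'],o['tool_pos'],o['tool_rot'],o['time_s'])"
```

```text
[71.91084891 18.39332455 -4.01904441 83.10540093  1.29481584 78.54175518
 -3.25930803] [ 0.21052844 -0.61499476  0.2225899 ] [1.79995347e+02 1.53721643e-03 1.89013490e+01] 1.6validation failed for argument at $[0]...
validation failed for argument at $[0]...
validation failed for argument at $[0]...
validation failed for argument at $[0]...
```

```bash
python3 -m creep '[{"wx":0,"wy":0,"wz":7,"tx":120,"ty":-67,"tz":-25,"gripper":1},{"wx":0,"wy":0,"wz":7,"tx":120,"ty":-67,"tz":-25,"gripper":1},{"wx":0,"wy":0,"wz":7,"tx":120,"ty":-67,"tz":-25,"gripper":1},{"wx":0,"wy":0,"wz":7,"tx":120,"ty":-67,"tz":-25,"gripper":1}]' 2>&1
```

```text
time_s: 1.93
tool_pos: [0.3087, -0.5077, 0.2492]
tool_rot: [180.0, -0.3, 12.4]
force: [1.9, -0.1, -0.4]
grip_width: 0.0872
grasp_force: 0.0
```

```bash
python3 -m creep '[{"wx":0,"wy":0,"wz":8,"tx":109,"ty":-79,"tz":-25,"gripper":1},{"wx":0,"wy":0,"wz":8,"tx":109,"ty":-79,"tz":-25,"gripper":1},{"wx":0,"wy":0,"wz":8,"tx":109,"ty":-79,"tz":-25,"gripper":1},{"wx":0,"wy":0,"wz":8,"tx":109,"ty":-79,"tz":-25,"gripper":1}]' 2>&1 | head -3
python3 -m creep '[{"wx":0,"wy":-7,"wz":0,"tx":0,"ty":0,"tz":0,"gripper":1},{"wx":0,"wy":-14,"wz":0,"tx":0,"ty":0,"tz":0,"gripper":1},{"wx":0,"wy":-21,"wz":0,"tx":0,"ty":0,"tz":0,"gripper":1},{"wx":0,"wy":-28,"wz":0,"tx":0,"ty":0,"tz":0,"gripper":1},{"wx":0,"wy":-35,"wz":0,"tx":0,"ty":0,"tz":0,"gripper":1}]' | head -3
python3 -m creep '[{"wx":0,"wy":-7,"wz":0,"tx":0,"ty":0,"tz":0,"gripper":1},{"wx":0,"wy":-14,"wz":0,"tx":0,"ty":0,"tz":0,"gripper":1},{"wx":0,"wy":-20,"wz":0,"tx":0,"ty":0,"tz":0,"gripper":1},{"wx":0,"wy":-20,"wz":0,"tx":0,"ty":0,"tz":0,"gripper":1}]' | head -3
python3 -c "
from h import *
o=get_obs();print(o['qpos'],o['tool_pos'],o['tool_rot'],o['time_s'])"
```

```text
time_s: 2.27
tool_pos: [0.3987, -0.4069, 0.2744]
tool_rot: [-180.0, -0.3, 4.4]
time_s: 2.68
tool_pos: [0.3936, -0.4131, 0.2738]
tool_rot: [179.8, 35.2, 3.8]
time_s: 3.02
tool_pos: [0.3907, -0.4149, 0.2632]
tool_rot: [-178.5, 52.8, 5.0]
[ 16.64702449  40.10028765  20.04627456  65.98782606  20.8213224
 117.31733419 -45.94094621] [ 0.39072815 -0.41493333  0.26319329] [-178.45155652   52.81283588    5.01286243] 3.0167
```

```bash
cat >> h.py <<'E'
def to(pos,rpy):
    o=get_obs();R=Rn.from_euler('xyz',o['tool_rot'],degrees=True);T=Rn.from_euler('xyz',rpy,degrees=True)
    w=np.degrees((R.inv()*T).as_rotvec());t=R.inv().apply(np.array(pos)-o['tool_pos'])*1000
    print("w",w.round(1),"t",t.round(0),"t=",o['time_s'])
E
python3 -c "
from h import *
to([.41,-.47,.27],[180,58,35])"
```

```text
w [-26.2  -5.3 -17. ] t [  3.  56. -17.] t= 3.0167
```

```bash
python3 -m creep '[{"wx":-26,"wy":-5,"wz":-17,"tx":3,"ty":56,"tz":-17,"gripper":1},{"wx":-26,"wy":-5,"wz":-17,"tx":3,"ty":56,"tz":-17,"gripper":1},{"wx":-26,"wy":-5,"wz":-17,"tx":3,"ty":56,"tz":-17,"gripper":1},{"wx":-26,"wy":-5,"wz":-17,"tx":3,"ty":56,"tz":-17,"gripper":1},{"wx":-26,"wy":-5,"wz":-17,"tx":3,"ty":56,"tz":-17,"gripper":1}]'|head -3
python3 -c "
from h import *
print(get_obs()['qpos']);to([.41,-.47,.27],[180,58,35])"
```

```text
time_s: 3.43
tool_pos: [0.4109, -0.4675, 0.2707]
tool_rot: [-179.9, 57.6, 35.4]
[  9.93049165  32.03565511  16.43401844  79.74201778  40.30714797
 100.23447801 -32.32798836]
w [ 0.2 -0.4  0.2] t [-1.  2.  2.] t= 3.4333
```

Run:
```python
from h import *
d=np.load("pics/d_top.npy");P=cloud("top",d);g=cv2.imread("pics/top0.png").max(2)
m=(abs(P[...,0]-.41)<.07)&(abs(P[...,1]+.005)<.04)&(g<70)&(d>0)&(P[...,2]<.1)
q=P[m];print(m.sum(),np.median(q[:,2]))
k=(q[:,2]>.03); q=q[k]
print(cv2.minAreaRect(q[:,:2].astype(np.float32)))
l=cv2.fitLine(q[:,:2].astype(np.float32),2,0,.01,.01).ravel();print(l,np.degrees(np.arctan2(l[1],l[0])))
to([.441,-.006,.15],[180,0,4])
```

```text
110 0.04978949920463482
((0.40259212255477905, -0.010209484957158566), (0.10703369975090027, 0.016477983444929123), 5.4606451988220215)
[ 0.9964596   0.08407322  0.40546885 -0.01015578] 4.822733
w [15.7 56.1 28.6] t [ 258. -359. -181.] t= 3.4333
```

```bash
python3 -m creep '[{"wx":16,"wy":56,"wz":29,"tx":110,"ty":-153,"tz":-77,"gripper":1},{"wx":16,"wy":56,"wz":29,"tx":110,"ty":-153,"tz":-77,"gripper":1},{"wx":16,"wy":56,"wz":29,"tx":110,"ty":-153,"tz":-77,"gripper":1},{"wx":16,"wy":56,"wz":29,"tx":110,"ty":-153,"tz":-77,"gripper":1},{"wx":16,"wy":56,"wz":29,"tx":110,"ty":-153,"tz":-77,"gripper":1}]'|head -3
python3 -c "
from h import *
to([.439,-.007,.15],[180,0,5])"
```

```text
time_s: 3.85
tool_pos: [0.4255, -0.271, 0.22]
tool_rot: [175.4, 25.4, 15.1]
w [ 6.7 24.9 11. ] t [ 104. -253.    8.] t= 3.85
```

```bash
python3 -m creep '[{"wx":7,"wy":25,"wz":11,"tx":104,"ty":-253,"tz":8,"gripper":1},{"wx":7,"wy":25,"wz":11,"tx":104,"ty":-253,"tz":8,"gripper":1},{"wx":7,"wy":25,"wz":11,"tx":104,"ty":-253,"tz":8,"gripper":1},{"wx":7,"wy":25,"wz":11,"tx":104,"ty":-253,"tz":8,"gripper":1},{"wx":7,"wy":25,"wz":11,"tx":104,"ty":-253,"tz":8,"gripper":1}]'|head -3
python3 -c "
from h import *
to([.439,-.007,.15],[180,0,5])"
```

```text
time_s: 4.27
tool_pos: [0.4309, -0.0738, 0.1667]
tool_rot: [-179.8, -0.0, 4.5]
w [-0.2 -0.  -0.5] t [ 13. -66.  17.] t= 4.2667
```

```bash
python3 -m creep '[{"wx":0,"wy":0,"wz":-0.5,"tx":13,"ty":-66,"tz":17,"gripper":1},{"wx":0,"wy":0,"wz":-0.5,"tx":13,"ty":-66,"tz":17,"gripper":1},{"wx":0,"wy":0,"wz":-0.5,"tx":13,"ty":-66,"tz":17,"gripper":1},{"wx":0,"wy":0,"wz":-0.5,"tx":13,"ty":-66,"tz":17,"gripper":1}]'|head -3
python3 -c "
from h import *
to([.439,-.007,.02],[180,0,5])
im,d=optics.read_camera('scene');np.save('pics/d1.npy',d)
I=optics.camera_info('scene')
cv2.imwrite('pics/s1.png',cv2.resize(im[120:260,150:350,::-1],(800,560),interpolation=3))"
```

```text
time_s: 4.6
tool_pos: [0.4407, -0.0046, 0.1492]
tool_rot: [-179.9, 0.3, 5.7]
w [-0.1  0.3  0.7] t [ -1.   2. 129.] t= 4.6
```

View pics/s1.png

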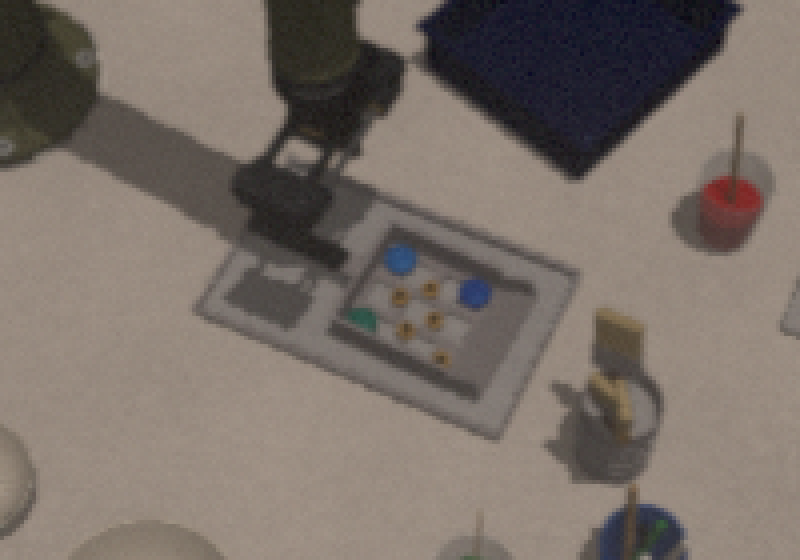

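The gripper hovers over the handle at about (300,245) in the crop, and all eight pieces are in the pan. I'll descend and close.

```bash
python3 -m creep '[{"wx":0,"wy":0,"wz":0,"tx":-1,"ty":2,"tz":35,"gripper":1},{"wx":0,"wy":0,"wz":0,"tx":-1,"ty":2,"tz":70,"gripper":1},{"wx":0,"wy":0,"wz":0,"tx":-1,"ty":2,"tz":105,"gripper":1},{"wx":0,"wy":0,"wz":0,"tx":-1,"ty":2,"tz":128,"gripper":1},{"wx":0,"wy":0,"wz":0,"tx":-1,"ty":2,"tz":128,"gripper":1}]'
python3 -m creep '[{"wx":0,"wy":0,"wz":0,"tx":0,"ty":0,"tz":0,"gripper":-0.4},{"wx":0,"wy":0,"wz":0,"tx":0,"ty":0,"tz":0,"gripper":-0.5},{"wx":0,"wy":0,"wz":0,"tx":0,"ty":0,"tz":0,"gripper":-0.6},{"wx":0,"wy":0,"wz":0,"tx":0,"ty":0,"tz":0,"gripper":-0.8},{"wx":0,"wy":0,"wz":0,"tx":0,"ty":0,"tz":0,"gripper":-1}]' 60
```

```text
time_s: 5.07
tool_pos: [0.4353, -0.0097, 0.0173]
tool_rot: [-179.9, 0.8, 5.3]
force: [-1.5, 0.5, -0.2]
grip_width: 0.087
grasp_force: 0.0
time_s: 5.48
tool_pos: [0.4406, -0.0078, 0.0228]
tool_rot: [-179.9, 0.1, 5.5]
force: [0.7, 0.1, -0.1]
grip_width: 0.0614
grasp_force: 0.0
```

```bash
for i in 1 2; do python3 -m creep '[{"wx":0,"wy":0,"wz":0,"tx":0,"ty":0,"tz":0,"gripper":-1},{"wx":0,"wy":0,"wz":0,"tx":0,"ty":0,"tz":0,"gripper":-1},{"wx":0,"wy":0,"wz":0,"tx":0,"ty":0,"tz":0,"gripper":-1},{"wx":0,"wy":0,"wz":0,"tx":0,"ty":0,"tz":0,"gripper":-1},{"wx":0,"wy":0,"wz":0,"tx":0,"ty":0,"tz":0,"gripper":-1}]' 60; done
```

```text
time_s: 5.9
tool_pos: [0.4393, -0.0077, 0.0213]
tool_rot: [-179.9, 0.3, 5.5]
force: [-0.0, 0.7, -0.5]
grip_width: 0.0282
grasp_force: 0.0
time_s: 6.32
tool_pos: [0.4393, -0.0079, 0.0213]
tool_rot: [-179.9, 0.3, 5.5]
force: [-0.2, -0.9, 0.3]
grip_width: 0.0175
grasp_force: 59.9
```

```bash
python3 -m creep '[{"wx":0,"wy":0,"wz":0,"tx":0,"ty":0,"tz":-2,"gripper":-1},{"wx":0,"wy":0,"wz":0,"tx":0,"ty":0,"tz":-7,"gripper":-1},{"wx":0,"wy":0,"wz":0,"tx":0,"ty":0,"tz":-15,"gripper":-1},{"wx":0,"wy":0,"wz":0,"tx":0,"ty":0,"tz":-25,"gripper":-1},{"wx":0,"wy":0,"wz":0,"tx":0,"ty":0,"tz":-36,"gripper":-1}]'
python3 -m creep '[{"wx":0,"wy":0,"wz":0,"tx":0,"ty":0,"tz":-12,"gripper":-1},{"wx":0,"wy":0,"wz":0,"tx":0,"ty":0,"tz":-24,"gripper":-1},{"wx":0,"wy":0,"wz":0,"tx":0,"ty":0,"tz":-36,"gripper":-1},{"wx":0,"wy":0,"wz":0,"tx":0,"ty":0,"tz":-48,"gripper":-1},{"wx":0,"wy":0,"wz":0,"tx":0,"ty":0,"tz":-58,"gripper":-1}]'
python3 -m creep '[{"wx":0,"wy":0,"wz":0,"tx":0,"ty":0,"tz":-8,"gripper":-1},{"wx":0,"wy":0,"wz":0,"tx":0,"ty":0,"tz":-13,"gripper":-1},{"wx":0,"wy":0,"wz":0,"tx":0,"ty":0,"tz":-16,"gripper":-1},{"wx":0,"wy":0,"wz":0,"tx":0,"ty":0,"tz":-16,"gripper":-1}]'
python3 - <<'E'
from h import *
for n,b in (('scene',(100,260,150,350)),):
    im,d=optics.read_camera(n)
    cv2.imwrite('pics/s2.png',cv2.resize(im[b[0]:b[1],b[2]:b[3],::-1],(740,592),interpolation=3))
    P=cloud(n,d);m=(abs(P[...,0]-.54)<.09)&(abs(P[...,1])<.06)&(P[...,2]>.1)&(P[...,2]<.2)
    for q in("sieve_grip","sieve_floor","sieve_lip"):
        print(q,[np.round(r["point"],3).tolist() for r in nets.place_of(q,n)[:2]])
E
```

```text
time_s: 6.73
tool_pos: [0.4392, -0.0077, 0.0581]
tool_rot: [-179.8, 0.3, 5.5]
force: [0.3, -0.4, -3.2]
grip_width: 0.0173
grasp_force: 59.9
time_s: 7.15
tool_pos: [0.4402, -0.0079, 0.1171]
tool_rot: [-179.9, 0.2, 5.5]
force: [0.4, 0.1, -2.8]
grip_width: 0.0174
grasp_force: 59.9
time_s: 7.48
tool_pos: [0.4402, -0.008, 0.1318]
tool_rot: [-179.9, 0.2, 5.5]
force: [0.2, -0.6, -3.5]
grip_width: 0.0173
grasp_force: 59.9
sieve_grip [[0.437, -0.008, 0.151]]
sieve_floor [[0.539, -0.001, 0.12]]
sieve_lip [[0.64, 0.006, 0.142]]
```

View pics/s2.png

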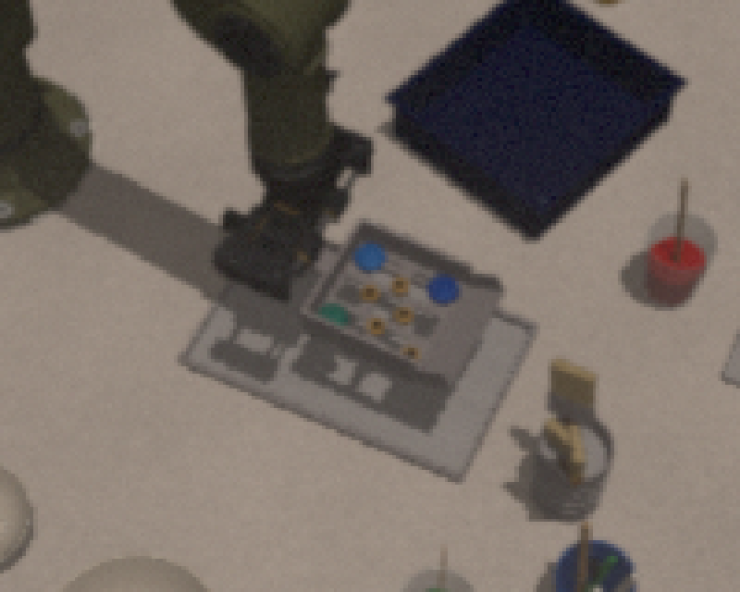

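```bash
python3 -m creep '[{"wx":0,"wy":0,"wz":0,"tx":0,"ty":-2,"tz":0,"gripper":-1},{"wx":0,"wy":0,"wz":0,"tx":0,"ty":-7,"tz":0,"gripper":-1},{"wx":0,"wy":0,"wz":0,"tx":0,"ty":-15,"tz":0,"gripper":-1},{"wx":0,"wy":0,"wz":0,"tx":0,"ty":-26,"tz":0,"gripper":-1},{"wx":0,"wy":0,"wz":0,"tx":0,"ty":-40,"tz":0,"gripper":-1}]' | head -3
for i in 1 2 3; do python3 -m creep '[{"wx":0,"wy":0,"wz":0,"tx":0.8,"ty":-16,"tz":0,"gripper":-1},{"wx":0,"wy":0,"wz":0,"tx":1.6,"ty":-32,"tz":0,"gripper":-1},{"wx":0,"wy":0,"wz":0,"tx":2.4,"ty":-48,"tz":0,"gripper":-1},{"wx":0,"wy":0,"wz":0,"tx":3.2,"ty":-64,"tz":0,"gripper":-1},{"wx":0,"wy":0,"wz":0,"tx":4,"ty":-80,"tz":0,"gripper":-1}]' | head -3; done
python3 -m creep '[{"wx":0,"wy":0,"wz":0,"tx":0,"ty":-16,"tz":0,"gripper":-1},{"wx":0,"wy":0,"wz":0,"tx":0,"ty":-31,"tz":0,"gripper":-1},{"wx":0,"wy":0,"wz":0,"tx":0,"ty":-44,"tz":0,"gripper":-1},{"wx":0,"wy":0,"wz":0,"tx":0,"ty":-54,"tz":0,"gripper":-1},{"wx":0,"wy":0,"wz":0,"tx":0,"ty":-62,"tz":0,"gripper":-1}]' | head -3
python3 -m creep '[{"wx":0,"wy":0,"wz":0,"tx":0,"ty":-7,"tz":0,"gripper":-1},{"wx":0,"wy":0,"wz":0,"tx":0,"ty":-12,"tz":0,"gripper":-1},{"wx":0,"wy":0,"wz":0,"tx":0,"ty":-15,"tz":0,"gripper":-1},{"wx":0,"wy":0,"wz":0,"tx":0,"ty":-18,"tz":2,"gripper":-1},{"wx":0,"wy":0,"wz":0,"tx":0,"ty":-18,"tz":6,"gripper":-1}]'
python3 - <<'E'
from h import *
n='scene';im,d=optics.read_camera(n)
cv2.imwrite('pics/s3.png',cv2.resize(im[70:210,200:375,::-1],(700,560),interpolation=3))
for q in("sieve_grip","sieve_floor","sieve_lip","tub"):
    print(q,[np.round(r["point"],3).tolist() for r in nets.place_of(q,n)[:2]])
print(get_obs()['qpos'])
E
```

```text
time_s: 8.1
tool_pos: [0.436, 0.0327, 0.1314]
tool_rot: [-179.9, 0.3, 5.4]
time_s: 8.52
tool_pos: [0.432, 0.114, 0.1317]
tool_rot: [-179.8, 0.3, 5.5]
time_s: 8.93
tool_pos: [0.4281, 0.1941, 0.1318]
tool_rot: [-179.8, 0.3, 5.5]
time_s: 9.35
tool_pos: [0.4242, 0.274, 0.1319]
tool_rot: [-179.8, 0.3, 5.5]
time_s: 9.77
tool_pos: [0.4183, 0.3356, 0.1321]
tool_rot: [-179.8, 0.3, 5.6]
time_s: 10.18
tool_pos: [0.4179, 0.3521, 0.1265]
tool_rot: [-179.8, 0.2, 5.5]
force: [0.7, -0.3, -3.5]
grip_width: 0.0177
grasp_force: 59.9
sieve_grip [[0.418, 0.351, 0.145], [0.431, -0.628, -0.001]]
sieve_floor [[0.517, 0.36, 0.117]]
sieve_lip [[0.618, 0.367, 0.132]]
tub [[0.51, 0.361, -0.0]]
[ -24.88662578   10.95682512  -19.64701826  104.29026007    3.71817132
   65.57902485 -130.32675624]
```

View pics/s3.png

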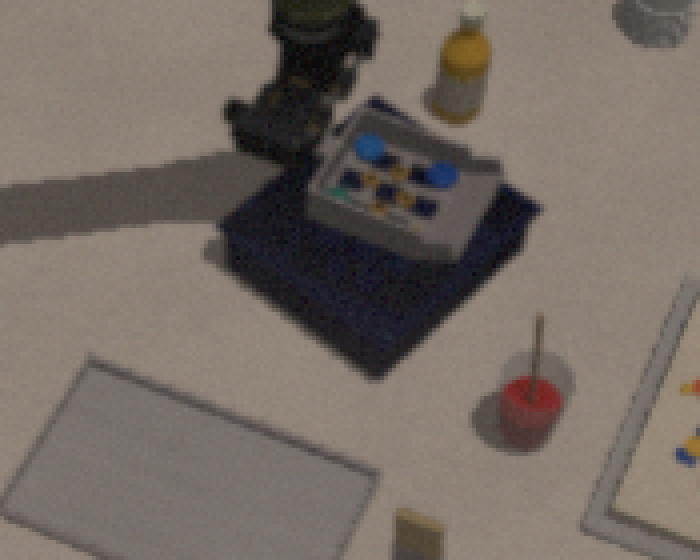

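All five nuts show on the pan at about (350-430,170-215), now over the tub. I'll shake.

```bash
python3 -m creep '[{"wx":7,"wy":0,"wz":0,"tx":0,"ty":20,"tz":6,"gripper":-1},{"wx":13,"wy":0,"wz":0,"tx":0,"ty":-20,"tz":6,"gripper":-1},{"wx":13,"wy":0,"wz":0,"tx":0,"ty":20,"tz":6,"gripper":-1},{"wx":7,"wy":0,"wz":0,"tx":0,"ty":-20,"tz":6,"gripper":-1},{"wx":0,"wy":0,"wz":0,"tx":0,"ty":0,"tz":6,"gripper":-1}]'
python3 -m creep '[{"wx":-7,"wy":0,"wz":0,"tx":0,"ty":-20,"tz":0,"gripper":-1},{"wx":-13,"wy":0,"wz":0,"tx":0,"ty":20,"tz":0,"gripper":-1},{"wx":-13,"wy":0,"wz":0,"tx":0,"ty":-20,"tz":0,"gripper":-1},{"wx":-7,"wy":0,"wz":0,"tx":0,"ty":20,"tz":0,"gripper":-1},{"wx":0,"wy":0,"wz":0,"tx":0,"ty":0,"tz":0,"gripper":-1}]'
python3 - <<'E'
from h import *
n='scene';im,d=optics.read_camera(n)
cv2.imwrite('pics/s4.png',cv2.resize(im[70:175,240:345,::-1],(600,600),interpolation=3))
for q in("sieve_floor","sieve_lip","nut1","pebble1"):
    print(q,[np.round(r["point"],3).tolist() for r in nets.place_of(q,n)[:6]])
E
```

```text
time_s: 10.85
tool_pos: [0.4194, 0.3481, 0.1195]
tool_rot: [-179.2, 0.3, 4.9]
force: [-2.6, 4.2, -2.2]
grip_width: 0.0174
grasp_force: 60.0
time_s: 11.27
tool_pos: [0.4118, 0.3495, 0.1099]
tool_rot: [-179.5, 1.4, 6.0]
force: [0.4, -7.1, -4.9]
grip_width: 0.0173
grasp_force: 60.0
sieve_floor [[0.511, 0.357, 0.094]]
sieve_lip [[0.613, 0.366, 0.115]]
nut1 [[0.741, -0.234, -0.002]]
pebble1 [[0.519, -0.407, 0.003], [0.573, 0.366, 0.111], [0.496, 0.326, 0.103], [0.494, 0.366, 0.102]]
```

View pics/s4.png

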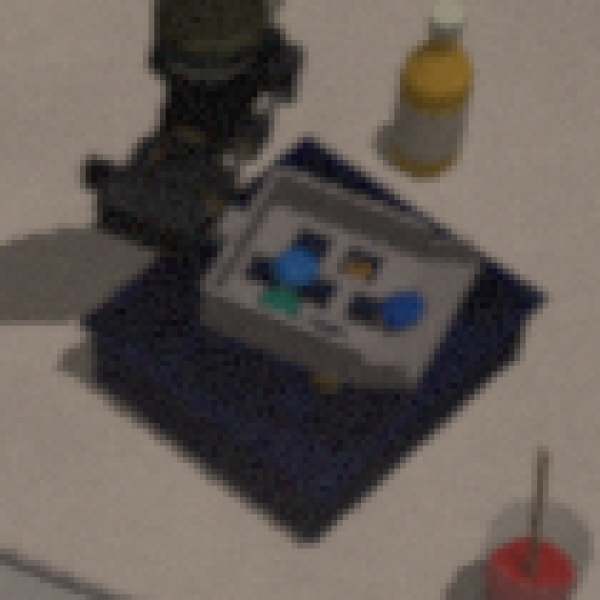

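The pan shows three pebbles, with one brass patch in or under the hole at (360,265) and another in the tub at (325,380). I'll do another shake and then look inside.

```bash
python3 -m creep '[{"wx":7,"wy":0,"wz":0,"tx":0,"ty":20,"tz":-3,"gripper":-1},{"wx":13,"wy":0,"wz":0,"tx":0,"ty":-20,"tz":-3,"gripper":-1},{"wx":13,"wy":0,"wz":0,"tx":0,"ty":20,"tz":-3,"gripper":-1},{"wx":7,"wy":0,"wz":0,"tx":0,"ty":-20,"tz":-3,"gripper":-1},{"wx":0,"wy":0,"wz":0,"tx":0,"ty":0,"tz":-3,"gripper":-1}]'|head -3
python3 -m creep '[{"wx":-7,"wy":0,"wz":0,"tx":0,"ty":-20,"tz":0,"gripper":-1},{"wx":-13,"wy":0,"wz":0,"tx":0,"ty":20,"tz":0,"gripper":-1},{"wx":-13,"wy":0,"wz":0,"tx":0,"ty":-20,"tz":0,"gripper":-1},{"wx":-7,"wy":0,"wz":0,"tx":0,"ty":20,"tz":0,"gripper":-1},{"wx":0,"wy":0,"wz":0,"tx":0,"ty":0,"tz":0,"gripper":-1}]'|head -3
python3 -m creep '[{"wx":0,"wy":0,"wz":0,"tx":0,"ty":0,"tz":0,"gripper":-1},{"wx":0,"wy":0,"wz":0,"tx":0,"ty":0,"tz":0,"gripper":-1},{"wx":0,"wy":0,"wz":0,"tx":0,"ty":0,"tz":0,"gripper":-1}]'
python3 - <<'E'
from h import *
a,d=optics.read_camera('scene');b,db=optics.read_camera('top')
A=cv2.resize(a[70:175,240:330],(420,490),interpolation=3);B=cv2.resize(b[160:245,120:186],(380,490),interpolation=3)
x=np.hstack([A,B]);x=np.clip(x.astype(float)*1.5,0,255).astype(np.uint8)
cv2.imwrite('pics/s5.png',x[:,:,::-1])
for n,im,dd in(("scene",a,d),("top",b,db)):
    P=cloud(n,dd);h=cv2.cvtColor(im,cv2.COLOR_RGB2HSV)
    m=((h[...,0]>8)&(h[...,0]<28)&(h[...,1]>90)&(abs(P[...,0]-.515)<.15)&(abs(P[...,1]-.36)<.15)).astype(np.uint8)
    k,l,s,c=cv2.connectedComponentsWithStats(m)
    for i in range(1,k): print(n,s[i,4],c[i].round(0),np.median(P[l==i],0).round(3))
for q in("sieve_floor","sieve_grip","sieve_lip"):
    print(q,[np.round(r["point"],3).tolist() for r in nets.place_of(q,"scene")[:6]])
E
```

```text
time_s: 11.93
tool_pos: [0.4195, 0.3492, 0.1244]
tool_rot: [-178.2, 0.1, 5.0]
time_s: 12.35
tool_pos: [0.4117, 0.3513, 0.1152]
tool_rot: [-178.5, 1.2, 6.1]
time_s: 12.6
tool_pos: [0.4183, 0.3526, 0.1258]
tool_rot: [-178.1, 0.1, 5.5]
force: [-0.2, 0.3, -2.4]
grip_width: 0.0174
grasp_force: 60.0
scene 1 [268.  15.] [0.379 0.337 0.55 ]
scene 1 [257.  17.] [0.368 0.287 0.57 ]
scene 2 [260.  18.] [0.373 0.293 0.566]
scene 2 [264.  16.] [0.37  0.329 0.548]
scene 7 [265.  18.] [0.385 0.303 0.56 ]
scene 1 [270.  16.] [0.384 0.34  0.546]
scene 1 [272.  17.] [0.389 0.346 0.541]
scene 3 [276.  17.] [0.4   0.353 0.539]
scene 4 [254.  18.] [0.368 0.271 0.573]
scene 6 [270.  19.] [0.394 0.325 0.548]
scene 1 [273.  19.] [0.397 0.338 0.541]
scene 1 [279.  19.] [0.409 0.358 0.533]
scene 2 [282.  18.] [0.414 0.366 0.532]
scene 1 [286.  18.] [0.417 0.392 0.519]
scene 5 [259.  22.] [0.384 0.275 0.567]
scene 1 [273.  21.] [0.406 0.323 0.547]
scene 1 [275.  21.] [0.401 0.345 0.531]
scene 4 [286.  20.] [0.425 0.38  0.519]
scene 2 [256.  22.] [0.379 0.267 0.567]
scene 6 [282.  23.] [0.423 0.35  0.531]
scene
[... 3775 characters left out ...]
 [0.43  0.339 0.23 ]
scene 7 [269.  94.] [0.407 0.316 0.226]
scene 1 [281.  93.] [0.449 0.335 0.236]
scene 1 [283.  92.] [0.444 0.363 0.214]
scene 1 [285.  93.] [0.453 0.363 0.213]
scene 3 [277. 102.] [0.449 0.307 0.217]
scene 1 [262. 105.] [0.417 0.247 0.232]
scene 1 [273. 109.] [0.462 0.255 0.228]
scene 1 [275. 111.] [0.467 0.262 0.213]
scene 1 [307. 123.] [0.538 0.432 0.016]
scene 12 [296. 136.] [0.535 0.344 0.012]
top 14 [150. 194.] [0.54  0.434 0.012]
top 1 [141. 203.] [0.494 0.424 0.151]
top 3 [192. 205.] [0.493 0.259 0.017]
top 1 [167. 215.] [0.45  0.311 0.214]
sieve_floor [[0.516, 0.363, 0.114]]
sieve_grip [[0.419, 0.354, 0.143], [0.616, 0.37, 0.133]]
sieve_lip [[0.618, 0.37, 0.134]]
```

View pics/s5.png

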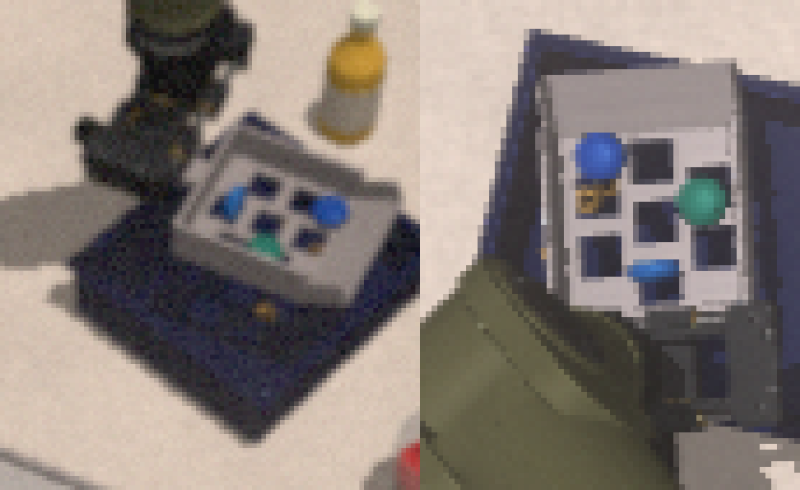

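The right half (top view) shows three pebbles in the pan: (600,158), (703,200) and one on edge in the hole at (655,270). Two nuts lie on the tub floor, seen through the hole at (595,197), and no nut is visible on the pan itself. I'll raise the sieve, move part of the way to the bowl and count the nuts in the tub.

```bash
python3 -m creep '[{"wx":-2,"wy":0,"wz":0,"tx":0,"ty":2,"tz":-4,"gripper":-1},{"wx":-2,"wy":0,"wz":0,"tx":0,"ty":8,"tz":-10,"gripper":-1},{"wx":-2,"wy":0,"wz":0,"tx":0,"ty":18,"tz":-17,"gripper":-1},{"wx":-2,"wy":0,"wz":0,"tx":0,"ty":32,"tz":-24,"gripper":-1},{"wx":-2,"wy":0,"wz":0,"tx":0,"ty":50,"tz":-30,"gripper":-1}]'|head -3
python3 -m creep '[{"wx":0,"wy":0,"wz":0,"tx":0,"ty":20,"tz":-4,"gripper":-1},{"wx":0,"wy":0,"wz":0,"tx":0,"ty":40,"tz":-4,"gripper":-1},{"wx":0,"wy":0,"wz":0,"tx":0,"ty":60,"tz":-4,"gripper":-1},{"wx":0,"wy":0,"wz":0,"tx":0,"ty":80,"tz":-4,"gripper":-1},{"wx":0,"wy":0,"wz":0,"tx":0,"ty":100,"tz":-4,"gripper":-1}]'|head -3
python3 -m creep '[{"wx":0,"wy":0,"wz":0,"tx":0,"ty":20,"tz":0,"gripper":-1},{"wx":0,"wy":0,"wz":0,"tx":0,"ty":38,"tz":0,"gripper":-1},{"wx":0,"wy":0,"wz":0,"tx":0,"ty":53,"tz":0,"gripper":-1},{"wx":0,"wy":0,"wz":0,"tx":0,"ty":64,"tz":0,"gripper":-1},{"wx":0,"wy":0,"wz":0,"tx":0,"ty":70,"tz":0,"gripper":-1}]'
python3 - <<'E'
from h import *
a,d=optics.read_camera('scene');b,db=optics.read_camera('top')
A=cv2.resize(a[90:190,225:340],(460,400),interpolation=3);B=cv2.resize(b[160:245,120:220],(470,400),interpolation=3)
A=cv2.resize(A,(400,348));B=cv2.resize(B,(400,348))
x=np.hstack([A,B]);x=np.clip(x.astype(float)*1.8,0,255).astype(np.uint8)
cv2.imwrite('pics/s6.png',x[:,:,::-1])
for n,im,dd in(("scene",a,d),("top",b,db)):
    P=cloud(n,dd);h=cv2.cvtColor(im,cv2.COLOR_RGB2HSV)
    m=((h[...,0]>8)&(h[...,0]<28)&(h[...,1]>80)&(P[...,2]<.05)&(abs(P[...,0]-.515)<.13)&(abs(P[...,1]-.36)<.14)).astype(np.uint8)
    k,l,s,c=cv2.connectedComponentsWithStats(m,connectivity=8)
    for i in range(1,k): print(n,s[i,4],c[i].round(0),np.median(P[l==i],0).round(3))
E
```

```text
time_s: 13.27
tool_pos: [0.4227, 0.3005, 0.1526]
tool_rot: [-180.0, 0.3, 5.5]
time_s: 13.68
tool_pos: [0.4324, 0.1991, 0.1564]
tool_rot: [180.0, 0.3, 5.4]
time_s: 14.1
tool_pos: [0.4391, 0.1292, 0.1562]
tool_rot: [179.9, 0.3, 5.3]
force: [0.1, 0.6, -3.2]
grip_width: 0.0179
grasp_force: 60.0
scene 14 [302. 117.] [0.5   0.457 0.006]
scene 30 [308. 126.] [0.547 0.427 0.009]
scene 13 [297. 136.] [0.534 0.344 0.015]
top 31 [150. 193.] [0.541 0.431 0.01 ]
top 9 [170. 195.] [0.533 0.347 0.021]
top 15 [143. 203.] [0.499 0.459 0.012]
top 4 [192. 204.] [0.495 0.258 0.021]
```

View pics/s6.png

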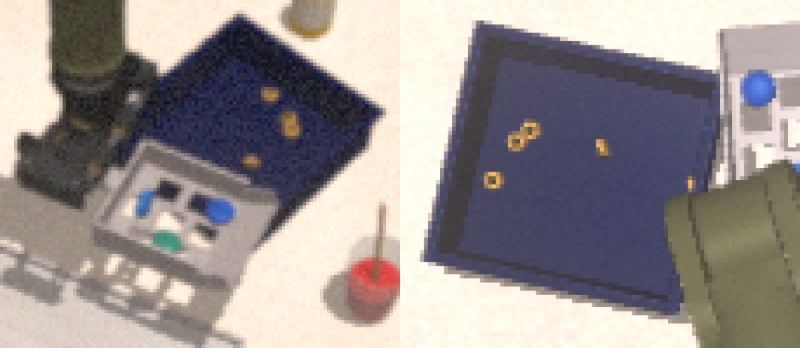

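All five nuts are in the tub: top half at (531,130), (516,141), (493,180), (601,147) and one by the wall at (690,184). All three pebbles are in the sieve. I'll go on to the bowl.

```bash
python3 -m creep '[{"wx":0,"wy":0,"wz":0,"tx":0,"ty":5,"tz":-4,"gripper":-1},{"wx":0,"wy":0,"wz":0,"tx":-1,"ty":15,"tz":-10,"gripper":-1},{"wx":0,"wy":0,"wz":0,"tx":-3,"ty":30,"tz":-18,"gripper":-1},{"wx":0,"wy":0,"wz":0,"tx":-4,"ty":48,"tz":-27,"gripper":-1},{"wx":0,"wy":0,"wz":0,"tx":-6,"ty":70,"tz":-36,"gripper":-1}]'|head -3
for i in 1 2; do python3 -m creep '[{"wx":0,"wy":0,"wz":0,"tx":-2,"ty":25,"tz":-8,"gripper":-1},{"wx":0,"wy":0,"wz":0,"tx":-4,"ty":50,"tz":-16,"gripper":-1},{"wx":0,"wy":0,"wz":0,"tx":-6,"ty":75,"tz":-22,"gripper":-1},{"wx":0,"wy":0,"wz":0,"tx":-8,"ty":100,"tz":-28,"gripper":-1},{"wx":0,"wy":0,"wz":0,"tx":-10,"ty":125,"tz":-32,"gripper":-1}]'|head -3; done
python3 -c "
from h import *
to([.405,-.484,.27],[180,0,35])"
```

```text
time_s: 14.62
tool_pos: [0.4398, 0.0617, 0.1927]
tool_rot: [180.0, 0.3, 5.7]
time_s: 15.03
tool_pos: [0.4421, -0.0653, 0.2253]
tool_rot: [179.9, 0.2, 5.5]
time_s: 15.45
tool_pos: [0.4442, -0.1908, 0.2575]
tool_rot: [179.9, 0.2, 5.5]
w [  0.    0.3 -29.5] t [-67. 288. -12.] t= 15.45
```

```bash
python3 -m creep '[{"wx":0,"wy":0,"wz":-1,"tx":-6,"ty":25,"tz":-2,"gripper":-1},{"wx":0,"wy":0,"wz":-3,"tx":-12,"ty":50,"tz":-4,"gripper":-1},{"wx":0,"wy":0,"wz":-6,"tx":-18,"ty":75,"tz":-6,"gripper":-1},{"wx":0,"wy":0,"wz":-9,"tx":-23,"ty":98,"tz":-8,"gripper":-1},{"wx":0,"wy":0,"wz":-12,"tx":-28,"ty":120,"tz":-10,"gripper":-1}]'|head -3
python3 -c "
from h import *
to([.405,-.484,.27],[180,0,35])"
```

```text
time_s: 15.87
tool_pos: [0.4273, -0.3131, 0.2671]
tool_rot: [180.0, 0.3, 17.7]
w [ -0.    0.3 -17.3] t [-73. 156.  -2.] t= 15.8667
```

```bash
python3 -m creep '[{"wx":0,"wy":0,"wz":-3,"tx":-9,"ty":20,"tz":-1,"gripper":-1},{"wx":0,"wy":0,"wz":-6,"tx":-18,"ty":39,"tz":-2,"gripper":-1},{"wx":0,"wy":0,"wz":-9,"tx":-27,"ty":58,"tz":-2,"gripper":-1},{"wx":0,"wy":0,"wz":-12,"tx":-36,"ty":76,"tz":-2,"gripper":-1},{"wx":0,"wy":0,"wz":-14,"tx":-44,"ty":93,"tz":-2,"gripper":-1}]'|head -3
python3 -m creep '[{"wx":0,"wy":0,"wz":-2,"tx":-5,"ty":15,"tz":0,"gripper":-1},{"wx":0,"wy":0,"wz":-3,"tx":-9,"ty":29,"tz":0,"gripper":-1},{"wx":0,"wy":0,"wz":-3,"tx":-11,"ty":40,"tz":0,"gripper":-1},{"wx":0,"wy":0,"wz":-3,"tx":-13,"ty":47,"tz":0,"gripper":-1},{"wx":0,"wy":0,"wz":-3,"tx":-13,"ty":50,"tz":0,"gripper":-1}]'|head -3
python3 -c "
from h import *
to([.405,-.484,.27],[180,0,35]);to([.405,-.484,.241],[180,30,35]);to([.405,-.484,.241],[180,57,35])
for q in('sieve_floor','sieve_lip','sieve_grip','pebble1'):
    optics.read_camera('top')
    print(q,[np.round(r['point'],3).tolist() for r in nets.place_of(q,'top')[:3]])"
```

```text
time_s: 16.28
tool_pos: [0.4133, -0.4148, 0.2692]
tool_rot: [-179.9, 0.3, 31.7]
time_s: 16.7
tool_pos: [0.4285, -0.4639, 0.2686]
tool_rot: [-179.9, 0.4, 34.5]
w [-0.1  0.4 -0.5] t [-31.   3.  -1.] t= 16.7
w [ -0.2 -29.6  -0.5] t [-31.   3.  28.] t= 16.7
w [ -0.4 -56.6  -0.5] t [-31.   3.  28.] t= 16.7
sieve_floor [[0.507, -0.409, 0.257]]
sieve_lip [[0.594, -0.35, 0.273]]
sieve_grip [[0.428, -0.46, 0.286]]
pebble1 [[0.531, -0.352, 0.26], [0.543, -0.427, 0.262], [0.484, -0.424, 0.266]]
```

```bash
cat >> h.py <<'E'
def pose(p):  # pour pose keeping lip 22 mm short of the bowl's centre, 85 mm high
    a=np.radians(p);r=.202*np.cos(a)+.006*np.sin(a)+.022
    return [.516-r*.819,-.407-r*.574,.085+.202*np.sin(a)-.006*np.cos(a)],[180,p,35]
E
python3 - <<'E'
from h import *
to([.345,-.527,.22],[180,12,35])
R=lambda r:Rn.from_euler('xyz',r,degrees=True)
def rel(a,b):
    A,B=R(a[1]),R(b[1]);return np.r_[np.degrees((A.inv()*B).as_rotvec()),A.inv().apply(np.array(b[0])-a[0])*1000].round(0)
print(pose(20))
for s in (20,40):
    for p in range(s+4,s+21,4): print(s,p,rel(pose(s),pose(p)))
E
```

```text
w [ -0.2 -11.7  -0.5] t [-106.    6.   49.] t= 17.1
([np.float64(0.34084044521811857), np.float64(-0.529761397368498), np.float64(0.14844991322706963)], [180, 20, 35])
20 24 [ -0.  -4.  -0.   0.  -0. -14.]
20 28 [  0.  -8.   0.   1.  -0. -28.]
20 32 [  0. -12.  -0.   3.  -0. -42.]
20 36 [  0. -16.  -0.   6.  -0. -56.]
20 40 [  0. -20.  -0.  10.  -0. -69.]
40 44 [ -0.  -4.   0.   0.  -0. -14.]
40 48 [  0.  -8.   0.   1.  -0. -28.]
40 52 [ -0. -12.   0.   3.  -0. -42.]
40 56 [ -0. -16.  -0.   6.  -0. -56.]
40 60 [ -0. -20.  -0.  10.  -0. -69.]
```

```bash
python3 -m creep '[{"wx":0,"wy":0,"wz":0,"tx":-5,"ty":0,"tz":4,"gripper":-1},{"wx":0,"wy":-1,"wz":0,"tx":-18,"ty":1,"tz":12,"gripper":-1},{"wx":0,"wy":-2,"wz":0,"tx":-36,"ty":2,"tz":24,"gripper":-1},{"wx":0,"wy":-4,"wz":0,"tx":-56,"ty":4,"tz":38,"gripper":-1},{"wx":0,"wy":-6,"wz":0,"tx":-76,"ty":5,"tz":52,"gripper":-1}]'|head -3
python3 -c "
from h import *
to(*pose(20))"
```

```text
time_s: 17.52
tool_pos: [0.3655, -0.5118, 0.2156]
tool_rot: [-179.9, 6.5, 34.4]
w [ -0.3 -13.5  -0.6] t [-23.   1.  70.] t= 17.5167
```

```bash
python3 -m creep '[{"wx":0,"wy":-3,"wz":0,"tx":-10,"ty":0,"tz":15,"gripper":-1},{"wx":0,"wy":-6,"wz":0,"tx":-17,"ty":1,"tz":30,"gripper":-1},{"wx":0,"wy":-9,"wz":-0.5,"tx":-23,"ty":1,"tz":46,"gripper":-1},{"wx":0,"wy":-12,"wz":-0.5,"tx":-23,"ty":1,"tz":60,"gripper":-1},{"wx":0,"wy":-13.5,"wz":-0.5,"tx":-23,"ty":1,"tz":70,"gripper":-1}]'|head -3
python3 -m creep '[{"wx":0,"wy":-4,"wz":0,"tx":0,"ty":0,"tz":-14,"gripper":-1},{"wx":0,"wy":-8,"wz":0,"tx":1,"ty":0,"tz":-28,"gripper":-1},{"wx":0,"wy":-12,"wz":0,"tx":3,"ty":0,"tz":-42,"gripper":-1},{"wx":0,"wy":-16,"wz":0,"tx":6,"ty":0,"tz":-56,"gripper":-1},{"wx":0,"wy":-20,"wz":0,"tx":10,"ty":0,"tz":-69,"gripper":-1}]'
python3 -c "
from h import *
to(*pose(40))"
```

```text
time_s: 17.93
tool_pos: [0.3421, -0.5274, 0.147]
tool_rot: [-179.5, 20.0, 35.1]
time_s: 18.35
tool_pos: [0.3706, -0.5099, 0.212]
tool_rot: [-179.8, 40.0, 35.1]
force: [0.1, 0.6, -3.8]
grip_width: 0.0174
grasp_force: 60.0
w [-0.2 -0.   0.1] t [-1. -1.  3.] t= 18.35
```

```bash
python3 -m creep '[{"wx":0,"wy":-4,"wz":0,"tx":0,"ty":0,"tz":-14,"gripper":-1},{"wx":0,"wy":-8,"wz":0,"tx":1,"ty":0,"tz":-28,"gripper":-1},{"wx":0,"wy":-12,"wz":0,"tx":3,"ty":0,"tz":-42,"gripper":-1},{"wx":0,"wy":-16,"wz":0,"tx":6,"ty":0,"tz":-56,"gripper":-1},{"wx":0,"wy":-20,"wz":0,"tx":10,"ty":0,"tz":-69,"gripper":-1}]'
python3 -m creep '[{"wx":0,"wy":0,"wz":0,"tx":0,"ty":0,"tz":0,"gripper":-1},{"wx":0,"wy":0,"wz":0,"tx":0,"ty":0,"tz":0,"gripper":-1},{"wx":0,"wy":0,"wz":0,"tx":0,"ty":0,"tz":0,"gripper":-1},{"wx":0,"wy":0,"wz":0,"tx":0,"ty":0,"tz":0,"gripper":-1},{"wx":0,"wy":0,"wz":0,"tx":0,"ty":0,"tz":0,"gripper":-1}]'|head -3
python3 - <<'E'
from h import *
a,d=optics.read_camera('scene');b,db=optics.read_camera('top')
A=cv2.resize(a[215:325,120:245],(400,352),interpolation=3);B=cv2.resize(b[150:265,300:431],(400,352),interpolation=3)
x=np.hstack([A,B]);x=np.clip(x.astype(float)*1.4,0,255).astype(np.uint8)
cv2.imwrite('pics/s7.png',x[:,:,::-1])
for n in("scene","top"):
    print([(np.round(r["point"],3).tolist(),round(r["confidence"],2)) for r in nets.place_of("pebble1",n)[:5]])
E
```

```text
time_s: 18.77
tool_pos: [0.414, -0.48, 0.2581]
tool_rot: [-179.6, 59.9, 35.3]
force: [-0.6, -0.2, -2.8]
grip_width: 0.0177
grasp_force: 60.0
time_s: 19.18
tool_pos: [0.4117, -0.4812, 0.259]
tool_rot: [-179.7, 59.7, 35.0]
[([0.568, -0.422, 0.036], 0.41), ([0.552, -0.391, 0.021], 0.38), ([0.537, -0.409, 0.022], 0.36)]
[([0.551, -0.388, 0.02], 0.62), ([0.576, -0.421, 0.03], 0.58), ([0.537, -0.41, 0.022], 0.47)]
```

View pics/s7.png

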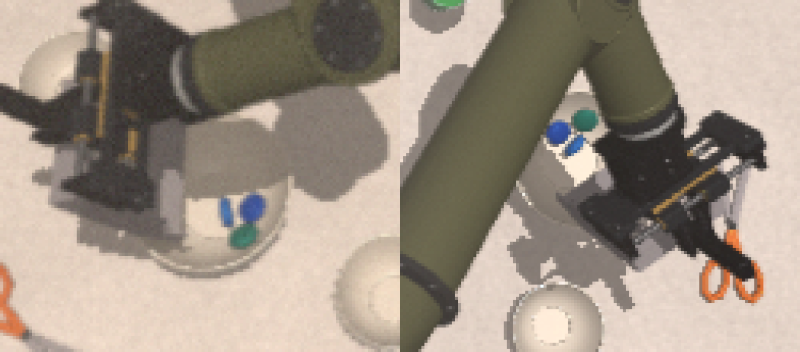

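All three pebbles lie in the bowl, at about (225-252,207-236) on the left and (557-585,120-148) on the right. I'll back off upwards and level out.

```bash
python3 -c "
from h import *
to([.412,-.481,.32],[180,60,35]);to([.39,-.44,.32],[180,0,35])"
```

```text
w [-0.2 -0.2  0.1] t [-54.  -0. -30.] t= 19.3833
w [-0.2 59.8  0. ] t [-51. -46. -35.] t= 19.3833
```

```bash
python3 -m creep '[{"wx":0,"wy":0,"wz":0,"tx":-20,"ty":0,"tz":-11,"gripper":-1},{"wx":0,"wy":5,"wz":0,"tx":-51,"ty":0,"tz":-32,"gripper":-1},{"wx":0,"wy":12,"wz":0,"tx":-51,"ty":-12,"tz":-35,"gripper":-1},{"wx":0,"wy":19,"wz":0,"tx":-51,"ty":-24,"tz":-35,"gripper":-1},{"wx":0,"wy":26,"wz":0,"tx":-51,"ty":-46,"tz":-35,"gripper":-1}]'|head -3
python3 -m creep '[{"wx":0,"wy":7,"wz":0,"tx":0,"ty":-10,"tz":0,"gripper":-1},{"wx":0,"wy":14,"wz":0,"tx":0,"ty":-30,"tz":0,"gripper":-1},{"wx":0,"wy":21,"wz":0,"tx":0,"ty":-50,"tz":0,"gripper":-1},{"wx":0,"wy":28,"wz":0,"tx":0,"ty":-70,"tz":0,"gripper":-1},{"wx":0,"wy":34,"wz":0,"tx":0,"ty":-90,"tz":0,"gripper":-1}]'|head -3
python3 -c "
from h import *
to([.44,-.008,.20],[180,0,5.5])"
```

```text
time_s: 19.8
tool_pos: [0.3921, -0.4402, 0.3212]
tool_rot: [-180.0, 33.5, 35.0]
time_s: 20.22
tool_pos: [0.3375, -0.3664, 0.3218]
tool_rot: [-179.9, -0.5, 34.8]
w [-0.2 -0.5 29.3] t [ 288. -236.  125.] t= 20.2167
```

```bash
python3 -m creep '[{"wx":0,"wy":0,"wz":4,"tx":18,"ty":-15,"tz":8,"gripper":-1},{"wx":0,"wy":0,"wz":9,"tx":42,"ty":-34,"tz":18,"gripper":-1},{"wx":0,"wy":0,"wz":14,"tx":66,"ty":-54,"tz":28,"gripper":-1},{"wx":0,"wy":0,"wz":20,"tx":90,"ty":-74,"tz":38,"gripper":-1},{"wx":0,"wy":0,"wz":26,"tx":114,"ty":-94,"tz":48,"gripper":-1}]'|head -3
python3 -c "
from h import *
to([.44,-.008,.17],[180,0,5.5])"
```

```text
time_s: 20.63
tool_pos: [0.378, -0.2227, 0.2728]
tool_rot: [-179.8, -0.0, 8.6]
w [-0.2 -0.   3.1] t [  93. -203.  104.] t= 20.6333
```

```bash
python3 -m creep '[{"wx":0,"wy":0,"wz":2,"tx":13,"ty":-28,"tz":14,"gripper":-1},{"wx":0,"wy":0,"wz":3,"tx":26,"ty":-57,"tz":29,"gripper":-1},{"wx":0,"wy":0,"wz":3,"tx":39,"ty":-86,"tz":44,"gripper":-1},{"wx":0,"wy":0,"wz":3,"tx":52,"ty":-115,"tz":58,"gripper":-1},{"wx":0,"wy":0,"wz":3,"tx":65,"ty":-143,"tz":73,"gripper":-1}]'|head -3
python3 -m creep '[{"wx":0,"wy":0,"wz":0,"tx":12,"ty":-24,"tz":12,"gripper":-1},{"wx":0,"wy":0,"wz":0,"tx":22,"ty":-43,"tz":22,"gripper":-1},{"wx":0,"wy":0,"wz":0,"tx":28,"ty":-56,"tz":30,"gripper":-1},{"wx":0,"wy":0,"wz":0,"tx":30,"ty":-61,"tz":31,"gripper":-1},{"wx":0,"wy":0,"wz":0,"tx":30,"ty":-61,"tz":31,"gripper":-1}]'|head -3
python3 - <<'E'
from h import *
to([.44,-.008,.0215],[180,0,5.5])
for n in("scene","top"):
    optics.read_camera(n)
    for q in("sieve_grip","sieve_floor","sieve_lip"):
        print(n,q,[np.round(r["point"],3).tolist() for r in nets.place_of(q,n)[:2]])
E
```

```text
time_s: 21.05
tool_pos: [0.4205, -0.0709, 0.2005]
tool_rot: [-179.8, -0.1, 5.9]
time_s: 21.47
tool_pos: [0.444, -0.0072, 0.1698]
tool_rot: [-179.8, 0.0, 6.1]
w [-0.2  0.   0.6] t [ -4.   1. 148.] t= 21.4667
scene sieve_grip [[0.446, -0.008, 0.188], [0.54, 0.007, 0.149]]
scene sieve_floor [[0.541, 0.002, 0.156]]
scene sieve_lip [[0.647, 0.012, 0.179]]
top sieve_grip [[0.432, -0.625, -0.0]]
top sieve_floor [[0.538, 0.002, 0.16]]
top sieve_lip [[0.642, 0.011, 0.175]]
```

```bash
python3 -m creep '[{"wx":0,"wy":0,"wz":0,"tx":-1,"ty":0,"tz":20,"gripper":-1},{"wx":0,"wy":0,"wz":0,"tx":-2,"ty":0,"tz":48,"gripper":-1},{"wx":0,"wy":0,"wz":0,"tx":-3,"ty":0,"tz":76,"gripper":-1},{"wx":0,"wy":0,"wz":0,"tx":-4,"ty":0,"tz":102,"gripper":-1},{"wx":0,"wy":0,"wz":0,"tx":-4,"ty":0,"tz":120,"gripper":-1}]'|head -3
python3 -m creep '[{"wx":0,"wy":0,"wz":0,"tx":0,"ty":0,"tz":10,"gripper":-1},{"wx":0,"wy":0,"wz":0,"tx":0,"ty":0,"tz":17,"gripper":-1},{"wx":0,"wy":0,"wz":0,"tx":0,"ty":0,"tz":22,"gripper":-1},{"wx":0,"wy":0,"wz":0,"tx":0,"ty":0,"tz":25,"gripper":-1},{"wx":0,"wy":0,"wz":0,"tx":0,"ty":0,"tz":26,"gripper":-1}]'
python3 -m creep '[{"wx":0,"wy":0,"wz":0,"tx":0,"ty":0,"tz":1,"gripper":-1},{"wx":0,"wy":0,"wz":0,"tx":0,"ty":0,"tz":1,"gripper":-1},{"wx":0,"wy":0,"wz":0,"tx":0,"ty":0,"tz":1,"gripper":-1}]'
```

```text
time_s: 22.28
tool_pos: [0.4391, -0.0079, 0.0481]
tool_rot: [-179.7, 0.1, 5.9]
time_s: 22.7
tool_pos: [0.4413, -0.0073, 0.0246]
tool_rot: [-179.7, -0.1, 6.0]
force: [0.4, 0.8, -3.0]
grip_width: 0.0176
grasp_force: 60.0
time_s: 22.95
tool_pos: [0.4412, -0.0073, 0.0237]
tool_rot: [-179.7, -0.1, 6.0]
force: [-0.2, 0.2, -3.3]
grip_width: 0.0171
grasp_force: 60.0
```

Force still reads the sieve's weight, about 2 mm above the tray. I'll lower until the force changes.

```bash
python3 -m creep '[{"wx":0,"wy":0,"wz":0,"tx":0,"ty":0,"tz":1,"gripper":-1},{"wx":0,"wy":0,"wz":0,"tx":0,"ty":0,"tz":2.5,"gripper":-1},{"wx":0,"wy":0,"wz":0,"tx":0,"ty":0,"tz":2.5,"gripper":-1},{"wx":0,"wy":0,"wz":0,"tx":0,"ty":0,"tz":2.5,"gripper":-1}]'
python3 -c "
from h import *
print(get_obs()['wrist_torque'])"
```

```text
time_s: 23.28
tool_pos: [0.4411, -0.0072, 0.0211]
tool_rot: [-179.7, -0.1, 6.0]
force: [-1.7, 0.3, 2.9]
grip_width: 0.0175
grasp_force: 60.0
[-0.07183985  0.22140263 -0.00395803]
```

Contact. I'll release, then rise.

```bash
for g in 1 2 3; do python3 -m creep '[{"wx":0,"wy":0,"wz":0,"tx":0,"ty":0,"tz":0,"gripper":1},{"wx":0,"wy":0,"wz":0,"tx":0,"ty":0,"tz":0,"gripper":1},{"wx":0,"wy":0,"wz":0,"tx":0,"ty":0,"tz":0,"gripper":1},{"wx":0,"wy":0,"wz":0,"tx":0,"ty":0,"tz":0,"gripper":1}]'|grep -E "width|grasp"; done
python3 -m creep '[{"wx":0,"wy":0,"wz":0,"tx":0,"ty":0,"tz":-15,"gripper":1},{"wx":0,"wy":0,"wz":0,"tx":0,"ty":0,"tz":-40,"gripper":1},{"wx":0,"wy":0,"wz":0,"tx":0,"ty":0,"tz":-75,"gripper":1},{"wx":0,"wy":0,"wz":0,"tx":0,"ty":0,"tz":-110,"gripper":1},{"wx":0,"wy":0,"wz":0,"tx":0,"ty":0,"tz":-140,"gripper":1}]'
for g in 1 2; do python3 -m creep '[{"wx":0,"wy":0,"wz":0,"tx":0,"ty":0,"tz":-10,"gripper":1},{"wx":0,"wy":0,"wz":0,"tx":0,"ty":0,"tz":-15,"gripper":1},{"wx":0,"wy":0,"wz":0,"tx":0,"ty":0,"tz":-20,"gripper":1},{"wx":0,"wy":0,"wz":0,"tx":0,"ty":0,"tz":-20,"gripper":1},{"wx":0,"wy":0,"wz":0,"tx":0,"ty":0,"tz":-20,"gripper":1}]'|head -2; done
python3 - <<'E'
from h import *
a,d=optics.read_camera('scene')
x=cv2.resize(a[70:310,110:370],(650,600),interpolation=3);x=np.clip(x.astype(float)*1.4,0,255).astype(np.uint8)
cv2.imwrite('pics/s8.png',x[:,:,::-1])
for q in("sieve","sieve_grip","sieve_floor","sieve_lip","pebble1"):
    print(q,[np.round(r["point"],3).tolist() for r in nets.place_of(q,"scene")[:3]])
E
```

```text
grip_width: 0.0365
grasp_force: 0.0
grip_width: 0.0631
grasp_force: 0.0
grip_width: 0.0843
grasp_force: 0.0
time_s: 24.7
tool_pos: [0.4408, -0.008, 0.1628]
tool_rot: [-179.7, -0.1, 6.0]
force: [0.7, -0.1, 0.5]
grip_width: 0.087
grasp_force: 0.0
time_s: 25.12
tool_pos: [0.4398, -0.0081, 0.1793]
time_s: 25.53
tool_pos: [0.4408, -0.0082, 0.201]
sieve [[0.541, 0.004, 0.001], [0.55, -0.393, 0.022]]
sieve_grip [[0.438, -0.01, 0.041]]
sieve_floor [[0.541, 0.002, 0.012]]
sieve_lip [[0.642, 0.011, 0.029], [0.747, 0.246, 0.001]]
pebble1 [[0.522, -0.408, 0.004], [0.538, -0.408, 0.021], [0.55, -0.39, 0.022]]
```

View pics/s8.png

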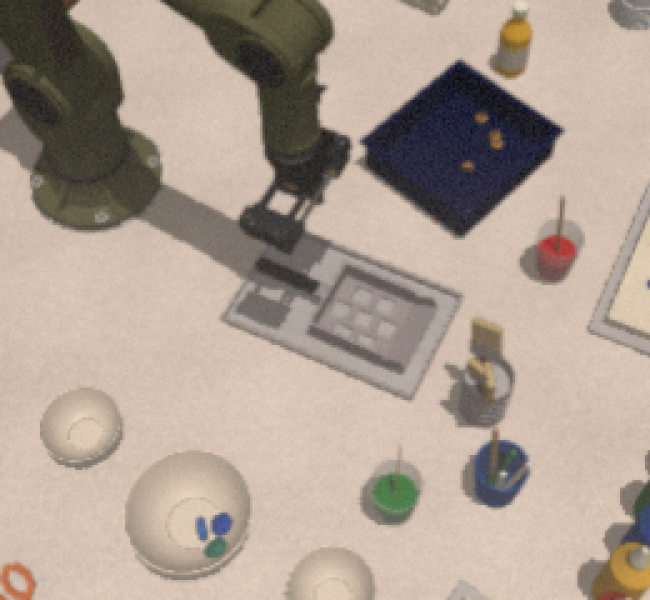

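The sieve lies empty and flat on the tray at (365,315), with the gripper clear of it. The pebbles are in the bowl at (213,530). Four nuts show in the tub at (465-500,118-167), and the near wall hides the fifth, which I saw earlier from above. I'm handing in.

```bash
python3 -c "
from cell import env
print(env.sign_off())"
```

```text
the job is handed in; nothing more can be done
None
```

I handed the job in: the five nuts are in the tub, the three pebbles in the white bowl and the empty sieve flat on the tray, going by the camera views; the hand-in call returned no verdict.

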